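# Open the control housing: turn the turn buttons aside and ease the access panel out

### The job

Open the grey control housing: push both orange turn buttons round until they are clear of the blue panel - each turns aside one way only, so feel which and do not force it. Then take the panel by its black handle, raise the end by the turn buttons first and ease its metal tongue out from under the dark lip without forcing it. Lay the panel flat, handle up, in the middle of the black mat - set it down, do not drop it - let go, and leave the other things on the bench where they are.

Things in the scene. Friction and masses are not known exactly. Their poses are not given: they have to be found in the camera images.
- frame (a point): grey control housing, fixed, 187 mm (x) x 150 mm, 70 mm high. This point is the middle of its opening at rim height (z 70 mm). x points from the lip side to the turn-button side, y left, z up. The panel sits in a recess 20 mm deep, on ledges. Inner faces: dark lip at x = -63 mm, far wall at x = +62 mm (33 mm thick), side walls at y = +-57 mm
- slot (a point): lower edge of the dark lip, mid-width: the mouth of the 9 mm high, 13 mm deep slot below it that holds the panel's tongue. The panel can rise level only 5 mm: tilt it 9 to 20 degrees, button end up, about the tongue tip, creeping about 4 mm to +x meanwhile (its upper near edge has 3 mm to the lip), then draw it 12 to 16 mm to +x and lift it (buttons turned inwards have their tabs 17 mm beyond its +x edge). Axes as the frame's
- panel_center (a point): blue access panel, 120 mm (x) x 110 mm (y) x 20 mm, about 0.3 kg, flush in the opening at the start. This point is the centre of the blue slab, 10 mm above its underside. Axes as the frame's. An aluminium tongue, 80 mm wide and 4 mm thick, level with the underside, stands out 14 mm from its -x edge and sits under the lip
- panel_handle (a point): middle of the panel's black bridge handle: bar 12 mm (x) x 64 mm (y) x 14 mm high, 40 mm above and 5 mm to +x of the panel centre point (bar centre 30 mm above the panel's top face); its two posts, at the ends of the bar, leave 48 mm between them. Axes as the panel's: pinch it across x
- button_a (a joint): orange turn button, pivoted on the housing's +x rim, 80 mm to +x and 48 mm to +y or -y of frame (a and b change places): wing 14 wide, 34 long from the pivot, 8 thick, with an upright thumb tab 10 mm in diameter, 27 mm from the pivot. Value in rad: 0 = points to -x over the panel, + = counter-clockwise from above; stiff (2 to 3 N at the tab), stays where left; clear beyond +-1.2
- button_b (a joint): orange turn button, pivoted on the housing's +x rim, 80 mm to +x and 48 mm to +y or -y of frame (a and b change places): wing 14 wide, 34 long from the pivot, 8 thick, with an upright thumb tab 10 mm in diameter, 27 mm from the pivot. Value in rad: 0 = points to -x over the panel, + = counter-clockwise from above; stiff (2 to 3 N at the tab), stays where left; clear beyond +-1.2
- tab_a (a point): half-way up (11 mm) the thumb tab of turn button a, 20.5 mm above the housing rim. A hidden stop lets the button turn aside one way only, to 1.75 rad; the other way it stops hard at 0.55 rad. Which way is free cannot be seen and changes: feel for it. The two are a mirrored pair: if one turns outwards (away from the other), so does the other; else both turn inwards
- tab_b (a point): half-way up the thumb tab of turn button b; the same as a, but mirrored
- pivot_a (a point): pivot of turn button a, at rim height
- pivot_b (a point): pivot of turn button b, at rim height
- mat_top (a point): black rubber mat fixed to the bench, 240 mm (its x) x 220 mm (its y), 4 mm thick; this point is the middle of its top face
- red_a_c (a point): small red parts box 55 x 55 x 30 mm beyond the work area, its centre; leave alone
- red_b_c (a point): small red parts box 55 x 55 x 30 mm near the robot, its centre; leave alone
- cup_c (a point): white cup, 60 mm high, standing on a saucer, its centre; leave alone
- pliers_c (a point): blue-handled pliers lying on the bench; leave alone
- driver_grip (a point): screwdriver lying on the bench, its handle; leave alone
Mind the look-alikes: they are no part of the job. What is shaped like the part that bears panel_center but yellow is not meant.

How it is judged:
By the outcome, as a careful person would: the job done as asked, in the order asked, and still so for the second after the job is handed in, with the robot touching nothing.
It also fails if it takes over 72 s, if anything falls off the work surface, if the arm or the gripper's body presses on something with over 40 N, if the wrist force passes 120 N, or if a joint passes its speed limit or range.

### The arm

A 7-joint arm with a two-finger parallel gripper is mounted at the origin on the work surface. World frame = base frame: x ahead of the robot, y to its left, z up, the work surface at z = 0. Lengths are in m, angles in rad, forces in N, time in s.
With the tool pointing down it reaches from about 0.425 to 0.95 m from the base axis. Payload 4.7 kg.
Tool frame: the origin (TCP) lies at the very end of the fingers, on their centre line; the grasp point (between the pads) lies 19 mm behind it; z points along the fingers, y is the line along which they close (so a half turn about z gives the same grasp; the last joint's range is limited). The gripper opens to 85 mm and grips with 20 to 120 N. Pads are 22 mm wide; open, the fingers measure 114 mm over their backs; the gripper's body (76 mm by 85 mm) begins 54 mm behind the grasp point. The pads swing forward as they close: fully open they stand 13 mm farther back than shut.
Start: joints at [-1.365, 0.469, -0.049, 1.532, 0.024, 1.141, -0.082], TCP at [0.157, 0.657, 0.231] pointing down, gripper open.
Joint ranges: [-2.59, 2.59], [-0.33, 1.99], [-1.39, 1.29], [0.1, 2.45], [-1.04, 4.18], [0.21, 1.99], [-2.66, 2.66]. Speed limits (rad/s): [2.57, 2.57, 3.14, 3.14, 3.14, 3.14, 3.14].

### API

Orientations are given as a rotation vector (axis times angle).
In Python, from plant import bot gives the robot as it stands. The module is installed in compiled form; this text tells all that it offers.
- The arm moves only by the tool step_arm, never from a script. Its argument "moves" is a list of rows, each an object of numbers: "hand": the gripper's target within -1 to 1 (shut at 1, half-way at 0, fully open at -1); "dx", "dy", "dz": the shift along the tool's x, y, z in m; "turn": the turn about the tool's z in degrees. A call has 1 to 20 rows; each row shifts and turns the commanded pose from where the row before left it, along the tool's axes as they then stand; what a row does not reach is not made up. A row lasts 1/8 s, in which the tool goes at most 62.5 mm and 10.7 degrees, less where a joint would pass 70% of its speed; a pose out of reach is approached as far as the arm can. A call is refused whole if a number of a shift passes 0.0625 or a number of a turn 10.7, either way. A call with a gripper value outside its range is refused whole. The fingers move at their own pace and stop on an object; the grip force is fixed at half the most. Time passes only in rows, so rows that do not move let the fingers close. It gives the time, the measured TCP pose, the force, the opening and the grip force at its end, in the units of the state.
- bot.state(): the state, without advancing time (a new reading comes with each control period).
- bot.read_camera(name): name is "scene" or "top"; returns the picture (420x560x3 uint8, red, green, blue); there is no depth.
- bot.camera_info(name): a dict with "intrinsics" (3x3 intrinsics, pixels), "R" (3x3) and "t" (3): a world point X has camera coordinates R X + t. Camera axes: x right, y down, z forward; pixel columns grow to the right and rows downward; lengths in m; the calibration is good to about 2 mm. A picture is of the moment at which its call begins. camera_info takes no time and is no camera call.
- bot.finish_job(): hands the job in; it is judged then, once.
The state is a dict: "time_s": time; "qpos": joint angles; "qd": joint speeds; "effort": joint torques, N m; "eef_pos": TCP position; "ee_rot": TCP orientation; "wrist_force": force on the tool from outside, world axes, zero at the start; "torque": the same for the moment, N m; "gripper_width": finger opening in m; "grip_force": force on a finger pad.
Only numpy, scipy, OpenCV 4.12 (cv2) and the standard library are available. Lean on these libraries where they do the work, as an engineer would, in place of code of your own. Each camera call takes 0.05 s, during which the arm holds its last target. There are 200 camera calls.

## Working session

There is one attempt and no reset: what is moved stays moved. The work goes in short steps, Python scripts to look and compute and a tool call to move; the robot and the scene stay as the last step left them, time stands still between calls to the robot, and variables do not carry over. Pictures are saved under pics/ and viewed, at most 10 in all, crops included, and the job is handed in when it is done.

Besides the shell and the picture viewer there is one more tool, called after "Emit:" as name(argument=value, ...) on one line, values as JSON. step_arm: Moves the arm, as the interface text tells. Its arguments: {"type":"object","properties":{"moves":{"type":"array"}},"required":["moves"]}

```bash
mkdir -p pics
cat > h.py <<'E'
import numpy as np, cv2
from plant import bot
def snap(c,n):
    im=bot.read_camera(c); cv2.imwrite(f'pics/{n}.png',im[:,:,::-1]); return im
def ray(c,u,v,z):
    i=bot.camera_info(c);K=np.array(i['intrinsics']);R=np.array(i['R']);t=np.array(i['t'])
    d=R.T@np.linalg.inv(K)@[u,v,1];o=-R.T@t
    return o+d*(z-o[2])/d[2]
def proj(c,X):
    i=bot.camera_info(c);p=np.array(i['intrinsics'])@(np.array(i['R'])@X+np.array(i['t']));return p[:2]/p[2]
E
python3 - <<'E'
from h import *
a=snap('scene','s0');b=snap('top','t0')
s=bot.state();print(s)
for c in('scene','top'):
    i=bot.camera_info(c);R=np.array(i['R']);print(c,-R.T@i['t'],R.round(2),i['intrinsics'])
E
```

```text
{'time_s': 0.1, 'qpos': array([-1.36492202,  0.46937175, -0.04861147,  1.53357347,  0.02409057,
        1.14100321, -0.08229412]), 'qd': array([ 0.00072336, -0.0009519 ,  0.00293922, -0.00453088,  0.00161107,
       -0.00021236, -0.00085275]), 'effort': array([ 9.40493301e-04, -5.11519647e+01, -4.69020254e-02, -2.38391751e+01,
        1.07680380e-02,  4.37155584e-03,  1.35270926e-05]), 'eef_pos': array([0.1568728 , 0.65597684, 0.23035944]), 'ee_rot': array([-3.67845900e-01, -3.11981878e+00,  2.76956486e-03]), 'wrist_force': array([-0.0728567 , -0.13930964, -0.44777406]), 'torque': array([ 0.02508818,  0.01541711, -0.04847311]), 'grip_force': 0.0, 'gripper_width': 0.08582807718968113}
scene [ 1.03324143 -0.68891692  0.68987011] [[ 0.8   0.59 -0.01]
 [ 0.34 -0.48 -0.81]
 [-0.49  0.65 -0.58]] [[418.37800366   0.         273.43972513]
 [  0.         418.37800366 217.97080384]
 [  0.           0.           1.        ]]
top [ 0.37852787 -0.0099935   1.69764935] [[-0.01 -1.    0.01]
 [-0.99  0.01 -0.11]
 [ 0.11 -0.01 -0.99]] [[545.20078346   0.         276.36284664]
 [  0.         545.20078346 215.69359908]
 [  0.           0.           1.        ]]
```

View pics/t0.png

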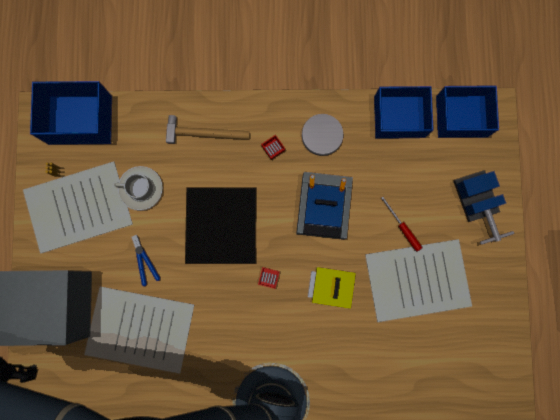

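View pics/s0.png

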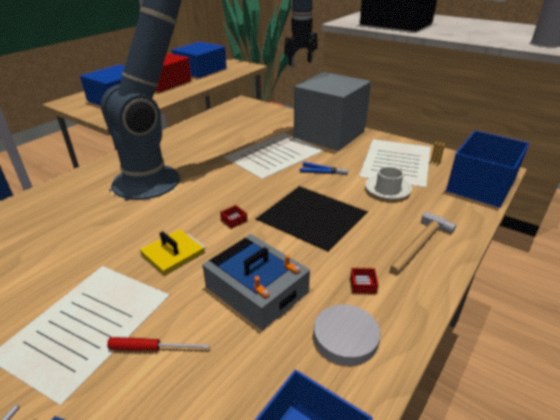

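The top view shows the blue panel in the grey housing at (325,205), with its buttons at (312,182) and (343,184). The yellow panel at (333,288) is the look-alike and lies flat on the bench. The mat is at (221,225). Blue, set in a housing with orange buttons, fits the description, so I'll confirm it in a crop.

Run:
```python
import cv2,numpy as np
a=cv2.imread('pics/t0.png')[165:245,290:360]; b=cv2.imread('pics/s0.png')[230:325,195:315]
a=cv2.resize(a,None,fx=5.5,fy=5.5,interpolation=3)
b=cv2.resize(b,(400,440*95*400//120//440),interpolation=3)
c=np.zeros((440,800,3),np.uint8);c[:a.shape[0],:a.shape[1]]=a;c[:b.shape[0],395:795]=b[:440]
cv2.imwrite('pics/c0.png',c);print(a.shape,b.shape)
```

```text
(440, 385, 3) (316, 400, 3)
```

View pics/c0.png

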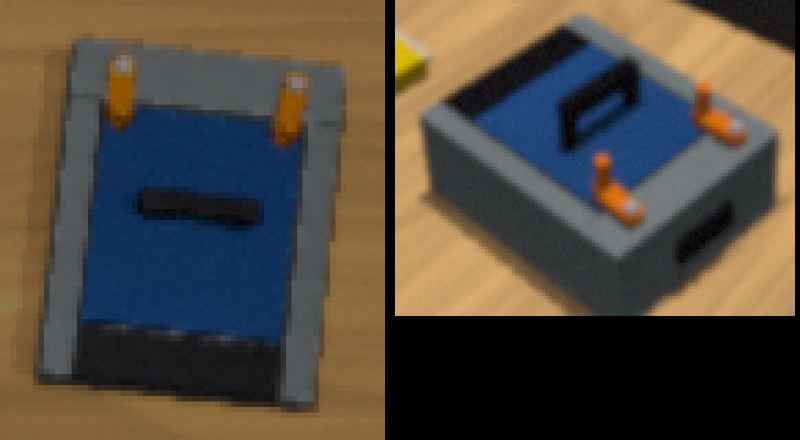

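The enlarged crop shows the blue panel in its grey housing, with the lip at the bottom and the orange buttons at the top. In the crop the pivots are at (124,64) and (296,82), and the handle bar runs from (138,203) to (260,213). This is the right one. Next I'll fit poses.

```bash
cat > fit.py <<'E'
from h import *
from scipy.optimize import least_squares
T=lambda u,v:(290+(u+.5)/5.5-.5,165+(v+.5)/5.5-.5)
S=lambda u,v:(195+(u-395+.5)/3.3333-.5,230+(v+.5)/3.3333-.5)
P=[('top',T(75,40),(95,75,0)),('top',T(343,68),(95,-75,0)),('top',T(100,106),(62,57,0)),('top',T(303,120),(62,-57,0)),
('top',T(80,325),(-63,57,0)),('top',T(283,343),(-63,-57,0)),('top',T(124,64),(80,48,9)),('top',T(296,82),(80,-48,9)),
('scene',S(575,15),(-92,75,0)),('scene',S(776,135),(95,75,0)),('scene',S(617,260),(95,-75,0)),('scene',S(424,115),(-92,-75,0)),
('scene',S(738,130),(80,48,9)),('scene',S(632,210),(80,-48,9))]
def W(q,X):
    c,s=np.cos(q[2]),np.sin(q[2]);X=np.array(X)/1e3
    return np.array([q[0]+c*X[0]-s*X[1],q[1]+s*X[0]+c*X[1],.07+X[2]])
if __name__=='__main__':
    f=lambda q:np.concatenate([proj(c,W(q,X))-p for c,p,X in P])
    r=least_squares(f,[.55,-.12,-.1],loss='soft_l1');print(r.x,np.degrees(r.x[2]));print(f(r.x).reshape(-1,2).round(1).tolist())
    for n,X in dict(pa=(80,48,0),pb=(80,-48,0),ta=(53,48,20),tb=(53,-48,20),handle=(5,0,30),).items(): print(n,W(r.x,X).round(4))
    im=cv2.imread('pics/t0.png');m=(im.max(2)<45).astype(np.uint8);m[:150]=0;m[290:]=0;m[:,:150]=0;m[:,285:]=0
    print(m.sum());b=cv2.minAreaRect(cv2.findNonZero(m));print(b)
    pts=cv2.boxPoints(b);w=[ray('top',*p,.004) for p in pts];print(np.round(w,4),np.mean(w,0))
    print([np.linalg.norm(w[i]-w[i-1]) for i in range(4)])
E
python3 fit.py
```

```text
[ 0.58913816 -0.17035506 -0.11544753] -6.614656126449866
[[-0.4, -0.3], [0.1, -0.3], [-0.1, -1.0], [0.5, 0.4], [-0.5, 0.1], [0.4, 0.8], [-0.7, 0.6], [-0.3, 0.6], [1.1, -0.5], [1.2, -0.9], [0.4, 0.4], [-2.3, 0.5], [-0.7, 0.7], [-0.1, 0.9]]
pa [ 0.6741 -0.1319  0.07  ]
pb [ 0.6631 -0.2273  0.07  ]
ta [ 0.6473 -0.1288  0.09  ]
tb [ 0.6363 -0.2241  0.09  ]
handle [ 0.5941 -0.1709  0.1   ]
5223
((219.99996948242188, 225.49996948242188), (69.99998474121094, 74.99998474121094), -0.0)
[[0.422  0.2587 0.004 ]
 [0.6566 0.2602 0.004 ]
 [0.6542 0.0405 0.004 ]
 [0.4193 0.0424 0.004 ]] [0.53802536 0.15042823 0.004     ]
[np.float64(0.21636385802771532), np.float64(0.234653020581826), np.float64(0.21967273300649842), np.float64(0.23485466033110805)]
```

The fit residuals are about 1 px, and the mat measures 0.235 x 0.22 m, which matches. The tool can only turn about its own z. So I'll pinch the handle across y, on the bar ends, because the panel can then pivot about y in the pads as it tilts. First I'll raise the tool and align it with the frame.

Emit:
step_arm(moves=[{"hand":1,"dz":-0.05,"turn":-6.8},{"hand":1,"dz":-0.05},{"hand":1,"dz":-0.05}])

```text
invalid input
```

```bash
cat >> h.py <<'E'
from scipy.spatial.transform import Rotation as Ro
Q=np.array([0.5891,-0.1704,-0.1154])
def fr():
    s=bot.state();c,sn=np.cos(Q[2]),np.sin(Q[2]);d=s['eef_pos'][:2]-Q[:2]
    R=Ro.from_rotvec(s['ee_rot']).as_matrix()
    F=np.array([[c,sn],[-sn,c]])
    print('t',round(s['time_s'],2),'frame mm',(F@d*1e3).round(1),'z',(s['eef_pos'][2]*1e3).round(1),'tooly deg vs frame y',np.degrees(np.arctan2(R[1,1],R[0,1])-Q[2]).round(2)-90,'F',(F@s['wrist_force'][:2]).round(1),s['wrist_force'][2].round(1),'w',round(s['gripper_width']*1e3,1),'g',round(s['grip_force'],1),'world',s['eef_pos'].round(3),'tilt',np.degrees(np.arccos(-R[2,2])).round(2))
E
python3 -c "
from h import *;fr()"
```

```text
t 0.1 frame mm [-524.5  771.1] z 230.4 tooly deg vs frame y -6.840000000000003 F [-0.1 -0.1] -0.4 w 85.8 g 0.0 world [0.157 0.656 0.23 ] tilt 0.1
```

Emit:
step_arm(moves=[{"hand":1,"dx":0,"dy":0,"dz":-0.05,"turn":-6.8},{"hand":1,"dx":0,"dy":0,"dz":-0.05,"turn":0},{"hand":1,"dx":0,"dy":0,"dz":-0.05,"turn":0}])

```text
time_s: 0.48
eef_pos: [0.157, 0.6561, 0.3823]
ee_rot: [-0.182, -3.136, 0.002]
wrist_force: [0.9, 0.5, -0.0]
gripper_width: 0.0322
grip_force: 0.0
```

Emit:
step_arm(moves=[{"hand":1,"dx":-0.029,"dy":-0.038,"dz":0,"turn":0},{"hand":1,"dx":-0.029,"dy":-0.038,"dz":0,"turn":0},{"hand":1,"dx":-0.029,"dy":-0.038,"dz":0,"turn":0},{"hand":1,"dx":-0.029,"dy":-0.038,"dz":0,"turn":0},{"hand":1,"dx":-0.029,"dy":-0.038,"dz":0,"turn":0},{"hand":1,"dx":-0.029,"dy":-0.038,"dz":0,"turn":0},{"hand":1,"dx":-0.029,"dy":-0.038,"dz":0,"turn":0},{"hand":1,"dx":-0.029,"dy":-0.038,"dz":0,"turn":0},{"hand":1,"dx":-0.029,"dy":-0.038,"dz":0,"turn":0},{"hand":1,"dx":-0.029,"dy":-0.038,"dz":0,"turn":0},{"hand":1,"dx":-0.029,"dy":-0.038,"dz":0,"turn":0},{"hand":1,"dx":-0.029,"dy":-0.038,"dz":0,"turn":0},{"hand":1,"dx":-0.029,"dy":-0.038,"dz":0,"turn":0},{"hand":1,"dx":-0.029,"dy":-0.038,"dz":0,"turn":0},{"hand":1,"dx":-0.029,"dy":-0.038,"dz":0,"turn":0},{"hand":1,"dx":-0.029,"dy":-0.038,"dz":0,"turn":0},{"hand":1,"dx":-0.029,"dy":-0.038,"dz":0,"turn":0},{"hand":1,"dx":-0.029,"dy":-0.038,"dz":0,"turn":0},{"hand":1,"dx":-0.029,"dy":-0.038,"dz":0,"turn":0},{"hand":1,"dx":-0.029,"dy":-0.038,"dz":0,"turn":0}])

```text
time_s: 2.98
eef_pos: [0.6457, -0.1666, 0.3807]
ee_rot: [-0.181, -3.135, -0.001]
wrist_force: [-0.2, 0.0, -0.3]
gripper_width: 0.0002
grip_force: 0.0
```

```bash
python3 -c "
from h import *;fr()"
```

```text
t 2.98 frame mm [55.7 10.3] z 380.7 tooly deg vs frame y -0.010000000000005116 F [-0.2 -0. ] -0.3 w 0.2 g 0.0 world [ 0.646 -0.167  0.381] tilt 0.06
```

Emit:
step_arm(moves=[{"hand":1,"dx":0,"dy":0,"dz":0.055,"turn":0},{"hand":1,"dx":0,"dy":0,"dz":0.055,"turn":0},{"hand":1,"dx":0,"dy":0,"dz":0.055,"turn":0},{"hand":1,"dx":0,"dy":0,"dz":0.055,"turn":0},{"hand":1,"dx":0,"dy":0,"dz":0.05,"turn":0},{"hand":1,"dx":0,"dy":0.005,"dz":0.022,"turn":0},{"hand":1,"dx":0,"dy":0.008,"dz":0,"turn":0},{"hand":1,"dx":0,"dy":0,"dz":0,"turn":0}])

```text
time_s: 3.98
eef_pos: [0.6476, -0.1516, 0.0902]
ee_rot: [0.18, 3.135, 0.001]
wrist_force: [0.1, -0.2, -0.1]
gripper_width: 0.0007
grip_force: 0.0
```

Emit:
step_arm(moves=[{"hand":1,"dx":0,"dy":0.003,"dz":0,"turn":0},{"hand":1,"dx":0,"dy":0.003,"dz":0,"turn":0},{"hand":1,"dx":0,"dy":0.003,"dz":0,"turn":0}])

```text
time_s: 4.35
eef_pos: [0.6478, -0.1449, 0.0902]
ee_rot: [0.183, 3.135, -0.002]
wrist_force: [-0.4, -3.1, 1.8]
gripper_width: -0.0002
grip_force: 1.6
```

```bash
python3 -c "
from h import *;fr()"
```

```text
t 4.35 frame mm [55.4 32.1] z 90.2 tooly deg vs frame y -0.0799999999999983 F [-0.  -3.1] 1.8 w -0.2 g 1.6 world [ 0.648 -0.145  0.09 ] tilt 0.12
```

Emit:
step_arm(moves=[{"hand":1,"dx":0,"dy":0.003,"dz":0,"turn":0},{"hand":1,"dx":0,"dy":0.003,"dz":0,"turn":0},{"hand":1,"dx":0,"dy":0.003,"dz":0,"turn":0}])

```text
time_s: 4.72
eef_pos: [0.6492, -0.1351, 0.0895]
ee_rot: [0.183, 3.135, -0.001]
wrist_force: [1.0, -3.8, 1.5]
gripper_width: -0.0002
grip_force: 1.6
```

Emit:
step_arm(moves=[{"hand":1,"dx":0,"dy":0.001,"dz":0,"turn":0},{"hand":1,"dx":0,"dy":0.001,"dz":0,"turn":0}])

```text
time_s: 4.97
eef_pos: [0.6494, -0.133, 0.0894]
ee_rot: [0.182, 3.135, -0.001]
wrist_force: [0.9, -3.0, 1.4]
gripper_width: -0.0001
grip_force: 1.6
```

Emit:
step_arm(moves=[{"hand":1,"dx":0,"dy":0.001,"dz":0,"turn":0},{"hand":1,"dx":0,"dy":0.001,"dz":0,"turn":0}])

```text
time_s: 5.22
eef_pos: [0.6495, -0.1313, 0.0894]
ee_rot: [0.183, 3.135, -0.001]
wrist_force: [2.0, -4.7, 1.6]
gripper_width: -0.0003
grip_force: 2.0
```

```bash
python3 -c "
from h import *;fr()"
```

```text
t 5.22 frame mm [55.5 45.8] z 89.4 tooly deg vs frame y -0.060000000000002274 F [ 2.6 -4.4] 1.6 w -0.3 g 2.0 world [ 0.649 -0.131  0.089] tilt 0.07
```

Emit:
step_arm(moves=[{"hand":1,"dx":-0.001,"dy":0.001,"dz":0,"turn":0},{"hand":1,"dx":-0.001,"dy":0.001,"dz":0,"turn":0}])

```text
time_s: 5.48
eef_pos: [0.651, -0.129, 0.0891]
ee_rot: [-0.182, -3.135, -0.0]
wrist_force: [0.6, -3.6, 1.5]
gripper_width: 0.0
grip_force: 1.8
```

```bash
python3 -c "
from h import *;fr()
snap('top','t1');snap('scene','s1')
a=cv2.imread('pics/t1.png')[165:245,290:360]; b=cv2.imread('pics/s1.png')[230:325,195:315]
a=cv2.resize(a,None,fx=5.5,fy=5.5,interpolation=3);b=cv2.resize(b,None,fx=3.333,fy=3.333,interpolation=3)
c=np.zeros((440,800,3),np.uint8);c[:440,:385]=a;c[:b.shape[0],395:395+b.shape[1]]=b;cv2.imwrite('pics/c1.png',c)"
```

```text
t 5.47 frame mm [56.7 48.2] z 89.1 tooly deg vs frame y -0.04999999999999716 F [ 1.  -3.5] 1.5 w 0.0 g 1.8 world [ 0.651 -0.129  0.089] tilt 0.06
```

View pics/c1.png

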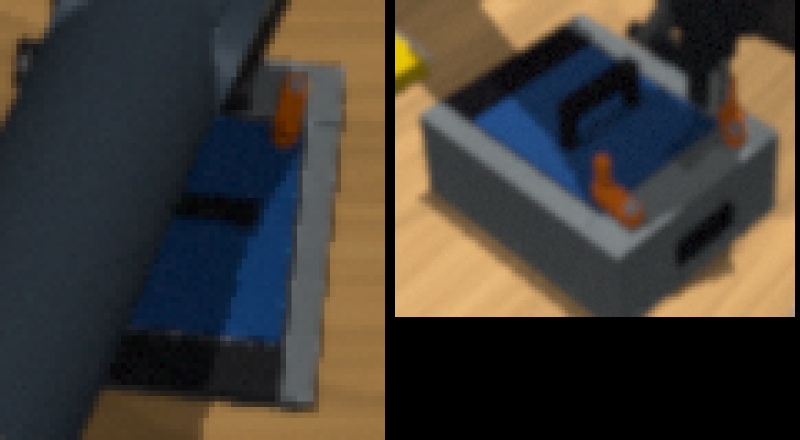

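The scene crop shows the left button, at (733,130), swung well outwards with the force still about 3.5 N. Outwards is the free way. Next I'll push it the rest of the way from its -x side.

Emit:
step_arm(moves=[{"hand":1,"dx":0,"dy":-0.005,"dz":0,"turn":0},{"hand":1,"dx":0.016,"dy":0,"dz":0,"turn":0},{"hand":1,"dx":0,"dy":0.013,"dz":0,"turn":0},{"hand":1,"dx":0,"dy":0.014,"dz":0,"turn":0},{"hand":1,"dx":-0.004,"dy":0,"dz":0,"turn":0},{"hand":1,"dx":-0.004,"dy":0,"dz":0,"turn":0},{"hand":1,"dx":-0.003,"dy":0,"dz":0,"turn":0},{"hand":1,"dx":-0.003,"dy":0,"dz":0,"turn":0}])

```text
time_s: 6.58
eef_pos: [0.6473, -0.0979, 0.0883]
ee_rot: [-0.175, -3.121, -0.021]
wrist_force: [-14.3, 17.3, 12.4]
gripper_width: 0.0
grip_force: 10.9
```

Emit:
step_arm(moves=[{"hand":1,"dx":-0.002,"dy":0,"dz":0,"turn":0},{"hand":1,"dx":-0.002,"dy":0,"dz":0,"turn":0},{"hand":1,"dx":0,"dy":0,"dz":0,"turn":0}])

```text
time_s: 6.95
eef_pos: [0.6529, -0.0948, 0.088]
ee_rot: [-0.17, -3.124, -0.026]
wrist_force: [-10.5, 18.9, 8.6]
gripper_width: -0.0002
grip_force: 10.7
```

```bash
python3 -c "
from h import *;fr()"
```

```text
t 6.95 frame mm [54.7 82.5] z 88.0 tooly deg vs frame y 0.37999999999999545 F [-12.6  17.6] 8.6 w -0.2 g 10.7 world [ 0.653 -0.095  0.088] tilt 1.2
```

```bash
python3 -c "
from h import *
snap('scene','s2')
b=cv2.imread('pics/s2.png')[215:325,195:345]
cv2.imwrite('pics/c2.png',cv2.resize(b,None,fx=5,fy=5,interpolation=3))"
```

```text
(no output)
```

View pics/c2.png

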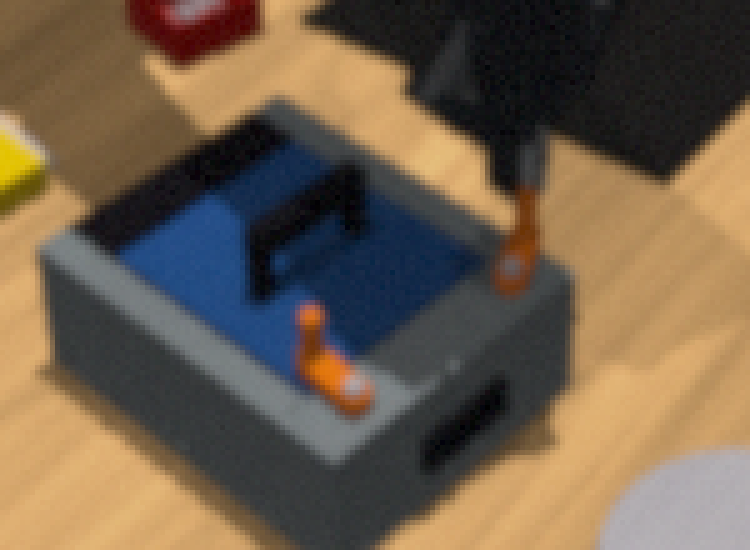

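The finger has slid to the +y side of the tab, at (525,210) in the crop, and is wedged on its corner. I'll back off to -x.

Emit:
step_arm(moves=[{"hand":1,"dx":0.006,"dy":0,"dz":0,"turn":0},{"hand":1,"dx":0.008,"dy":0,"dz":0,"turn":0},{"hand":1,"dx":0.008,"dy":0,"dz":0,"turn":0},{"hand":1,"dx":0,"dy":0,"dz":0,"turn":0}])

```text
time_s: 7.5
eef_pos: [0.6338, -0.106, 0.0895]
ee_rot: [0.185, 3.136, -0.001]
wrist_force: [0.7, 0.8, 0.2]
gripper_width: -0.0001
grip_force: 0.0
```

```bash
python3 -c "
from h import *;fr()"
```

```text
t 7.5 frame mm [36.9 69.1] z 89.5 tooly deg vs frame y -0.12000000000000455 F [0.6 0.8] 0.2 w -0.1 g 0.0 world [ 0.634 -0.106  0.089] tilt 0.05
```

```bash
python3 -c "
from h import *
from fit import W
snap('scene','s3')
b=cv2.imread('pics/s3.png')[215:325,195:345]
cv2.imwrite('pics/c3.png',cv2.resize(b,None,fx=5,fy=5,interpolation=3))
for th in (0,.3,.6,.8,1,1.2,1.4):
    X=(80-27*np.cos(th),48+27*np.sin(th))
    print(th,[((proj('scene',W(Q,(*X,h)))-[195,215])*5+2).round(0).tolist() for h in (9,20,31)])
print(((proj('scene',W(Q,(80,48,9)))-[195,215])*5+2).round(0))
"
```

```text
0 [[464.0, 245.0], [464.0, 226.0], [464.0, 206.0]]
0.3 [[478.0, 237.0], [478.0, 218.0], [478.0, 199.0]]
0.6 [[495.0, 232.0], [495.0, 213.0], [496.0, 194.0]]
0.8 [[507.0, 231.0], [507.0, 212.0], [508.0, 193.0]]
1 [[519.0, 232.0], [520.0, 213.0], [520.0, 194.0]]
1.2 [[531.0, 234.0], [532.0, 215.0], [533.0, 196.0]]
1.4 [[543.0, 238.0], [543.0, 219.0], [544.0, 199.0]]
[511. 274.]
```

View pics/c3.png

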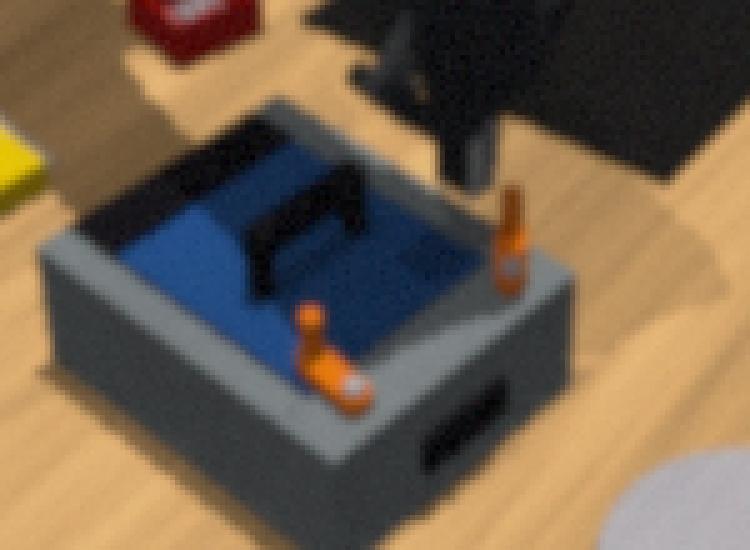

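Projecting the tab puts the left button at about 0.88 rad. I'll turn the shut fingers so their flat side faces along the tab's path, and push from there.

Emit:
step_arm(moves=[{"hand":1,"dx":-0.003,"dy":-0.01,"dz":0,"turn":0},{"hand":1,"dx":0,"dy":0,"dz":0,"turn":9.4},{"hand":1,"dx":0,"dy":0,"dz":0,"turn":9.4},{"hand":1,"dx":0,"dy":0,"dz":0,"turn":9.4},{"hand":1,"dx":0,"dy":0,"dz":0,"turn":9.4},{"hand":1,"dx":0,"dy":0,"dz":0,"turn":9.4},{"hand":1,"dx":0,"dy":0,"dz":0,"turn":9.4},{"hand":1,"dx":0,"dy":0,"dz":0,"turn":9.4},{"hand":1,"dx":0,"dy":0,"dz":0,"turn":0}])

```text
time_s: 8.68
eef_pos: [0.6362, -0.1161, 0.0892]
ee_rot: [1.854, 2.535, -0.002]
wrist_force: [0.0, 0.6, -0.6]
gripper_width: -0.0002
grip_force: 0.0
```

Emit:
step_arm(moves=[{"hand":1,"dx":0,"dy":0.003,"dz":0,"turn":0},{"hand":1,"dx":0,"dy":0.003,"dz":0,"turn":0},{"hand":1,"dx":0,"dy":0.003,"dz":0,"turn":0},{"hand":1,"dx":0,"dy":0.003,"dz":0,"turn":0}])

```text
time_s: 9.18
eef_pos: [0.6465, -0.1113, 0.089]
ee_rot: [-1.855, -2.532, 0.0]
wrist_force: [-4.3, 1.1, 1.9]
gripper_width: 0.0
grip_force: 1.6
```

```bash
python3 -c "
from h import *;fr();print(bot.state()['qpos'].round(2))"
```

```text
t 9.18 frame mm [50.2 65.4] z 89.0 tooly deg vs frame y -65.83 F [-4.4  0.6] 1.9 w 0.0 g 1.6 world [ 0.646 -0.111  0.089] tilt 0.14
[-0.41  0.7   0.77  1.74 -0.59  0.95  0.91]
```

Emit:
step_arm(moves=[{"hand":1,"dx":0,"dy":0.003,"dz":0,"turn":0},{"hand":1,"dx":0,"dy":0.003,"dz":0,"turn":0},{"hand":1,"dx":0,"dy":0.003,"dz":0,"turn":0}])

```text
time_s: 9.55
eef_pos: [0.656, -0.1084, 0.0891]
ee_rot: [-1.856, -2.534, -0.0]
wrist_force: [-3.4, 0.7, 0.3]
gripper_width: 0.0003
grip_force: 1.3
```

Emit:
step_arm(moves=[{"hand":1,"dx":0,"dy":0.002,"dz":0,"turn":0},{"hand":1,"dx":0,"dy":0.001,"dz":0,"turn":0}])

```text
time_s: 9.8
eef_pos: [0.6589, -0.108, 0.0892]
ee_rot: [1.856, 2.534, -0.0]
wrist_force: [-1.7, 1.1, -0.6]
gripper_width: -0.0004
grip_force: 1.1
```

```bash
python3 -c "
from h import *;fr()"
```

```text
t 9.8 frame mm [62.2 70. ] z 89.2 tooly deg vs frame y -65.84 F [-1.8  0.9] -0.6 w -0.4 g 1.1 world [ 0.659 -0.108  0.089] tilt 0.02
```

Emit:
step_arm(moves=[{"hand":1,"dx":0,"dy":-0.01,"dz":0,"turn":0},{"hand":1,"dx":0,"dy":0,"dz":-0.03,"turn":0},{"hand":1,"dx":-0.042,"dy":-0.029,"dz":0,"turn":0},{"hand":1,"dx":-0.042,"dy":-0.029,"dz":0,"turn":0},{"hand":1,"dx":0,"dy":0,"dz":0,"turn":10},{"hand":1,"dx":0,"dy":0,"dz":0,"turn":10},{"hand":1,"dx":0,"dy":0,"dz":0,"turn":10},{"hand":1,"dx":0,"dy":0,"dz":0,"turn":10},{"hand":1,"dx":0,"dy":0,"dz":0,"turn":10},{"hand":1,"dx":0,"dy":0,"dz":0,"turn":10},{"hand":1,"dx":0,"dy":0,"dz":0,"turn":9},{"hand":1,"dx":0,"dy":0,"dz":0,"turn":0}])

```text
time_s: 11.3
eef_pos: [0.6194, -0.2091, 0.1195]
ee_rot: [2.963, 1.039, 0.001]
wrist_force: [-0.3, -0.1, -0.1]
gripper_width: -0.0
grip_force: 0.0
```

```bash
python3 -c "
from h import *
from fit import W
fr();print(bot.state()['qpos'].round(2))
snap('scene','s4')
b=cv2.imread('pics/s4.png')[215:325,195:345]
cv2.imwrite('pics/c4.png',cv2.resize(b,None,fx=5,fy=5,interpolation=3))
for th in (1.2,1.4,1.6,1.75):
    X=(80-27*np.cos(th),48+27*np.sin(th))
    print(th,[((proj('scene',W(Q,(*X,h)))-[195,215])*5+2).round(0).tolist() for h in (9,20,31)])
"
```

```text
t 11.3 frame mm [ 34.5 -34.9] z 119.5 tooly deg vs frame y -134.76 F [-0.3 -0.2] -0.1 w -0.0 g 0.0 world [ 0.619 -0.209  0.12 ] tilt 0.11
[-0.42  0.8   1.09  1.74 -0.79  1.11  0.03]
1.2 [[531.0, 234.0], [532.0, 215.0], [533.0, 196.0]]
1.4 [[543.0, 238.0], [543.0, 219.0], [544.0, 199.0]]
1.6 [[553.0, 243.0], [554.0, 224.0], [554.0, 205.0]]
1.75 [[559.0, 248.0], [560.0, 229.0], [561.0, 209.0]]
```

View pics/c4.png

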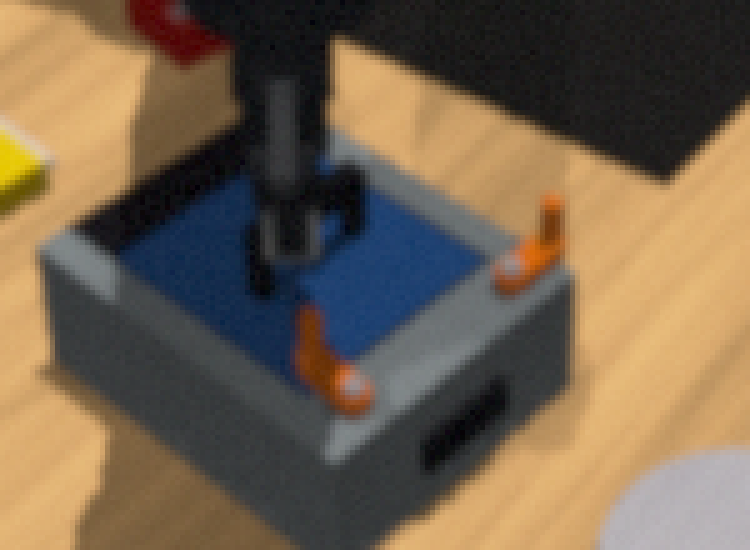

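The left button is at tab pixel (551,215), about 1.55 rad, so it is clear. Now I'll lower and push the right one outwards.

Emit:
step_arm(moves=[{"hand":1,"dx":0,"dy":0,"dz":0.03,"turn":0},{"hand":1,"dx":0,"dy":0,"dz":0,"turn":0},{"hand":1,"dx":0,"dy":0.003,"dz":0,"turn":0},{"hand":1,"dx":0,"dy":0.003,"dz":0,"turn":0},{"hand":1,"dx":0,"dy":0.003,"dz":0,"turn":0},{"hand":1,"dx":0,"dy":0.003,"dz":0,"turn":0},{"hand":1,"dx":0,"dy":0.003,"dz":0,"turn":0}])

```text
time_s: 12.22
eef_pos: [0.6205, -0.2215, 0.0889]
ee_rot: [-2.96, -1.03, 0.02]
wrist_force: [-17.9, 0.8, 4.4]
gripper_width: -0.0
grip_force: 6.3
```

Emit:
step_arm(moves=[{"hand":1,"dx":0,"dy":0.003,"dz":0,"turn":0},{"hand":1,"dx":0,"dy":0.003,"dz":0,"turn":0},{"hand":1,"dx":0,"dy":0.003,"dz":0,"turn":0}])

```text
time_s: 12.6
eef_pos: [0.6341, -0.2277, 0.0899]
ee_rot: [2.965, 1.037, 0.0]
wrist_force: [-2.7, 1.7, -0.0]
gripper_width: 0.0002
grip_force: 1.4
```

Emit:
step_arm(moves=[{"hand":1,"dx":0,"dy":0.003,"dz":0,"turn":0},{"hand":1,"dx":0,"dy":0.003,"dz":0,"turn":0}])

```text
time_s: 12.85
eef_pos: [0.6384, -0.2323, 0.0896]
ee_rot: [2.965, 1.037, 0.001]
wrist_force: [-2.8, 0.5, 1.4]
gripper_width: 0.0003
grip_force: 1.3
```

```bash
python3 -c "
from h import *
fr();print(bot.state()['qpos'].round(2))"
```

```text
t 12.85 frame mm [ 56.1 -55.8] z 89.6 tooly deg vs frame y -134.82 F [-2.8  0.2] 1.4 w 0.3 g 1.3 world [ 0.638 -0.232  0.09 ] tilt 0.04
[-0.35  0.86  1.04  1.69 -0.83  1.1   0.06]
```

Emit:
step_arm(moves=[{"hand":1,"dx":0,"dy":0.003,"dz":0,"turn":0},{"hand":1,"dx":0,"dy":0.003,"dz":0,"turn":0},{"hand":1,"dx":0,"dy":0.003,"dz":0,"turn":0},{"hand":1,"dx":0,"dy":0.002,"dz":0,"turn":0}])

```text
time_s: 13.35
eef_pos: [0.6457, -0.2391, 0.0891]
ee_rot: [-2.963, -1.039, -0.002]
wrist_force: [-0.8, 4.2, 0.7]
gripper_width: -0.0
grip_force: 2.5
```

```bash
python3 -c "
from h import *
from fit import W
fr();print(bot.state()['qpos'].round(2))
for th in (1,1.2,1.4,1.6,1.75):
    X=(80-27*np.cos(th),-48-27*np.sin(th))
    print(th,[((proj('scene',W(Q,(*X,h)))-[195,215])*5+2).round(0).tolist() for h in (9,31)])
snap('scene','s5')
b=cv2.imread('pics/s5.png')[215:325,195:345]
cv2.imwrite('pics/c5.png',cv2.resize(b,None,fx=5,fy=5,interpolation=3))
"
```

```text
t 13.35 frame mm [ 64.2 -61.7] z 89.1 tooly deg vs frame y -134.75 F [-1.3  4.1] 0.7 w -0.0 g 2.5 world [ 0.646 -0.239  0.089] tilt 0.15
[-0.33  0.87  1.04  1.66 -0.83  1.11  0.06]
1 [[289.0, 408.0], [286.0, 368.0]]
1.2 [[293.0, 417.0], [291.0, 377.0]]
1.4 [[300.0, 426.0], [297.0, 386.0]]
1.6 [[309.0, 433.0], [307.0, 393.0]]
1.75 [[317.0, 438.0], [315.0, 398.0]]
```

View pics/c5.png

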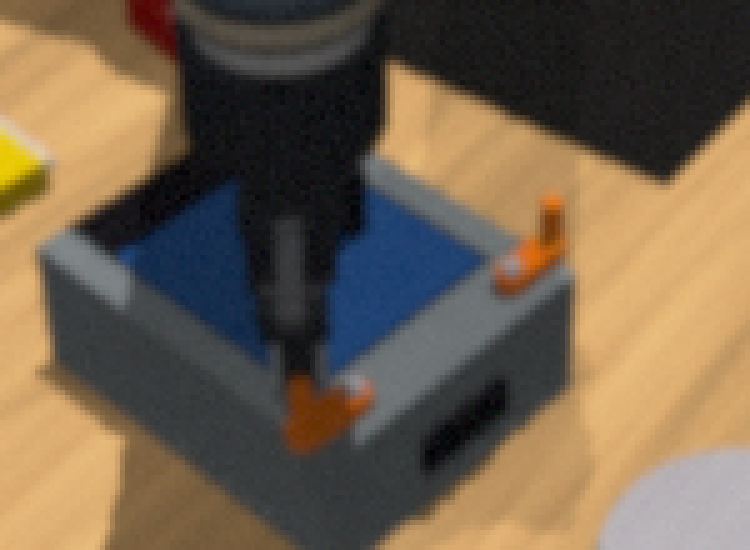

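The right button is at tab pixel (300,410), about 1.45 rad, so both are clear. Next I'll back off, rise, turn back, open, and go above the handle.

Emit:
step_arm(moves=[{"hand":1,"dx":0,"dy":-0.012,"dz":0,"turn":0},{"hand":1,"dx":0,"dy":0,"dz":-0.06,"turn":0},{"hand":0,"dx":0,"dy":0,"dz":0,"turn":-10.4},{"hand":-1,"dx":0,"dy":0,"dz":0,"turn":-10.4},{"hand":-1,"dx":0,"dy":0,"dz":0,"turn":-10.4},{"hand":-1,"dx":0,"dy":0,"dz":0,"turn":-10.4},{"hand":-1,"dx":0,"dy":0,"dz":0,"turn":-10.4},{"hand":-1,"dx":0,"dy":0,"dz":0,"turn":-10.4},{"hand":-1,"dx":0,"dy":0,"dz":0,"turn":-10.4},{"hand":-1,"dx":0,"dy":0,"dz":0,"turn":-10.4},{"hand":-1,"dx":0,"dy":0,"dz":0,"turn":-10.4},{"hand":-1,"dx":0,"dy":0,"dz":0,"turn":-10.4},{"hand":-1,"dx":0,"dy":0,"dz":0,"turn":-10.4},{"hand":-1,"dx":0,"dy":0,"dz":0,"turn":-10.4},{"hand":-1,"dx":0,"dy":0,"dz":0,"turn":-10},{"hand":-1,"dx":0.025,"dy":0.026,"dz":0,"turn":0},{"hand":-1,"dx":0.025,"dy":0.026,"dz":0,"turn":0},{"hand":-1,"dx":0,"dy":0,"dz":0,"turn":0}])

```text
time_s: 15.65
eef_pos: [0.5923, -0.1717, 0.149]
ee_rot: [-0.179, -3.136, -0.002]
wrist_force: [0.8, -0.3, 0.0]
gripper_width: 0.0853
grip_force: 0.0
```

```bash
python3 -c "
from h import *
fr();print(bot.state()['qpos'].round(2))"
```

```text
t 15.65 frame mm [ 3.3 -0.9] z 149.0 tooly deg vs frame y 0.09000000000000341 F [ 0.9 -0.2] 0.0 w 85.3 g 0.0 world [ 0.592 -0.172  0.149] tilt 0.06
[-0.17  0.49  0.53  1.79 -0.3   0.94  1.94]
```

Emit:
step_arm(moves=[{"hand":-1,"dx":-0.002,"dy":0.001,"dz":0.03,"turn":0},{"hand":-1,"dx":0,"dy":0,"dz":0.02,"turn":0},{"hand":-1,"dx":0,"dy":0,"dz":0.014,"turn":0},{"hand":-0.6,"dx":0,"dy":0,"dz":0,"turn":0},{"hand":-0.55,"dx":0,"dy":0,"dz":0,"turn":0},{"hand":-0.5,"dx":0,"dy":0,"dz":0,"turn":0},{"hand":-0.5,"dx":0,"dy":0,"dz":0,"turn":0}])

```text
time_s: 16.52
eef_pos: [0.596, -0.1715, 0.0857]
ee_rot: [0.181, 3.136, 0.003]
wrist_force: [-1.6, 5.6, 1.1]
gripper_width: 0.0638
grip_force: 2.5
```

```bash
python3 -c "
from h import *
fr()"
```

```text
t 16.52 frame mm [ 7.  -0.3] z 85.7 tooly deg vs frame y 0.01999999999999602 F [-2.2  5.3] 1.1 w 63.8 g 2.5 world [ 0.596 -0.171  0.086] tilt 0.12
```

The width is 63.8 mm, so the bar ends are between the pads. The grip builds gradually with the command, so I can use a mild one.

Emit:
step_arm(moves=[{"hand":-0.42,"dx":0,"dy":0,"dz":0,"turn":0},{"hand":-0.42,"dx":0,"dy":0,"dz":0,"turn":0},{"hand":-0.42,"dx":0,"dy":0,"dz":0,"turn":0}])

```text
time_s: 16.9
eef_pos: [0.596, -0.1715, 0.0863]
ee_rot: [0.18, 3.136, 0.004]
wrist_force: [-3.7, 5.5, 5.5]
gripper_width: 0.0623
grip_force: 65.3
```

```bash
python3 -c "
from h import *
fr()"
```

```text
t 16.9 frame mm [ 7.  -0.3] z 86.3 tooly deg vs frame y 0.030000000000001137 F [-4.3  5. ] 5.5 w 62.3 g 65.3 world [ 0.596 -0.171  0.086] tilt 0.14
```

Emit:
step_arm(moves=[{"hand":-0.48,"dx":0,"dy":0,"dz":0,"turn":0},{"hand":-0.48,"dx":0,"dy":0,"dz":0,"turn":0},{"hand":-0.48,"dx":0,"dy":0,"dz":0,"turn":0}])

```text
time_s: 17.27
eef_pos: [0.596, -0.1715, 0.086]
ee_rot: [0.18, 3.136, 0.004]
wrist_force: [-2.1, 5.2, 1.9]
gripper_width: 0.0632
grip_force: 27.2
```

```bash
python3 -c "
from h import *
fr()"
```

```text
t 17.27 frame mm [ 7.  -0.3] z 86.0 tooly deg vs frame y 0.030000000000001137 F [-2.7  4.9] 1.9 w 63.2 g 27.2 world [ 0.596 -0.171  0.086] tilt 0.13
```

Emit:
step_arm(moves=[{"hand":-0.48,"dx":0,"dy":0,"dz":-0.002,"turn":0},{"hand":-0.48,"dx":0,"dy":0,"dz":-0.002,"turn":0},{"hand":-0.48,"dx":0.001,"dy":0,"dz":-0.002,"turn":0},{"hand":-0.48,"dx":0.001,"dy":0,"dz":-0.002,"turn":0},{"hand":-0.48,"dx":0,"dy":0,"dz":0,"turn":0}])

```text
time_s: 17.9
eef_pos: [0.5937, -0.1713, 0.0926]
ee_rot: [-0.182, -3.136, -0.003]
wrist_force: [0.7, 5.3, -5.2]
gripper_width: 0.063
grip_force: 26.4
```

```bash
python3 -c "
from h import *
fr()"
```

```text
t 17.9 frame mm [ 4.6 -0.3] z 92.6 tooly deg vs frame y -0.01999999999999602 F [0.1 5.4] -5.2 w 63.0 g 26.4 world [ 0.594 -0.171  0.093] tilt 0.11
```

Emit:
step_arm(moves=[{"hand":-0.48,"dx":0.001,"dy":0.001,"dz":-0.002,"turn":0},{"hand":-0.48,"dx":0.001,"dy":0.001,"dz":-0.002,"turn":0},{"hand":-0.48,"dx":0.001,"dy":0,"dz":-0.002,"turn":0},{"hand":-0.48,"dx":0.001,"dy":0,"dz":-0.002,"turn":0},{"hand":-0.48,"dx":0,"dy":0,"dz":0,"turn":0}])

```text
time_s: 18.52
eef_pos: [0.5896, -0.1708, 0.1014]
ee_rot: [-0.183, -3.136, 0.001]
wrist_force: [-2.0, 2.6, -7.6]
gripper_width: 0.0632
grip_force: 25.5
```

```bash
python3 -c "
from h import *
fr()
snap('scene','s6')
b=cv2.imread('pics/s6.png')[215:325,195:345]
cv2.imwrite('pics/c6.png',cv2.resize(b,None,fx=5,fy=5,interpolation=3))"
```

```text
t 18.52 frame mm [ 0.5 -0.4] z 101.4 tooly deg vs frame y -0.06999999999999318 F [-2.2  2.3] -7.6 w 63.2 g 25.5 world [ 0.59  -0.171  0.101] tilt 0.03
```

View pics/c6.png

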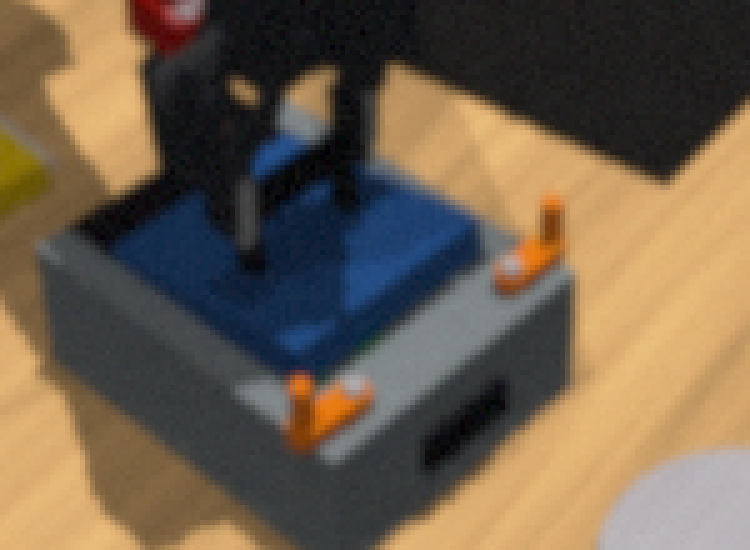

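The far edge of the panel, at (290,350) to (480,230) in the crop, is rising out of the opening. It is tilted and the force is only 7.6 N, so I'll go on.

Emit:
step_arm(moves=[{"hand":-0.48,"dx":0.001,"dy":0.001,"dz":-0.002,"turn":0},{"hand":-0.48,"dx":0.001,"dy":0,"dz":-0.002,"turn":0},{"hand":-0.48,"dx":0,"dy":0,"dz":-0.002,"turn":0},{"hand":-0.48,"dx":0,"dy":0,"dz":0,"turn":0}])

```text
time_s: 19.08
eef_pos: [0.5887, -0.1696, 0.1078]
ee_rot: [0.182, 3.135, -0.001]
wrist_force: [0.4, -1.2, -6.4]
gripper_width: 0.0628
grip_force: 25.2
```

Emit:
step_arm(moves=[{"hand":-0.48,"dx":-0.002,"dy":0,"dz":0,"turn":0},{"hand":-0.48,"dx":-0.002,"dy":0,"dz":0,"turn":0},{"hand":-0.48,"dx":-0.002,"dy":0,"dz":0,"turn":0}])

```text
time_s: 19.45
eef_pos: [0.5948, -0.1697, 0.1076]
ee_rot: [0.182, 3.135, 0.0]
wrist_force: [-0.2, 0.3, -3.3]
gripper_width: 0.0636
grip_force: 25.5
```

```bash
python3 -c "
from h import *
fr()"
```

```text
t 19.45 frame mm [5.5 1.3] z 107.6 tooly deg vs frame y -0.030000000000001137 F [-0.3  0.2] -3.3 w 63.6 g 25.5 world [ 0.595 -0.17   0.108] tilt 0.05
```

Emit:
step_arm(moves=[{"hand":-0.48,"dx":-0.002,"dy":0,"dz":0,"turn":0},{"hand":-0.48,"dx":-0.002,"dy":0,"dz":-0.001,"turn":0},{"hand":-0.48,"dx":-0.002,"dy":0,"dz":-0.001,"turn":0},{"hand":-0.48,"dx":-0.001,"dy":0,"dz":-0.002,"turn":0}])

```text
time_s: 19.95
eef_pos: [0.6012, -0.1706, 0.1114]
ee_rot: [-0.182, -3.136, -0.0]
wrist_force: [1.0, 1.0, -3.8]
gripper_width: 0.0633
grip_force: 25.5
```

Emit:
step_arm(moves=[{"hand":-0.48,"dx":-0.001,"dy":0,"dz":-0.002,"turn":0},{"hand":-0.48,"dx":0,"dy":0,"dz":-0.003,"turn":0},{"hand":-0.48,"dx":0,"dy":0,"dz":0,"turn":0}])

```text
time_s: 20.32
eef_pos: [0.6022, -0.1708, 0.1166]
ee_rot: [0.182, 3.136, -0.0]
wrist_force: [0.4, -0.5, -4.5]
gripper_width: 0.0634
grip_force: 25.6
```

```bash
python3 -c "
from h import *
fr()"
```

```text
t 20.32 frame mm [13.1  1.1] z 116.6 tooly deg vs frame y -0.04000000000000625 F [ 0.4 -0.5] -4.5 w 63.4 g 25.6 world [ 0.602 -0.171  0.117] tilt 0.03
```

Emit:
step_arm(moves=[{"hand":-0.48,"dx":0,"dy":0,"dz":-0.003,"turn":0},{"hand":-0.48,"dx":0,"dy":0,"dz":-0.004,"turn":0},{"hand":-0.48,"dx":0,"dy":0,"dz":-0.005,"turn":0},{"hand":-0.48,"dx":0,"dy":0,"dz":-0.005,"turn":0}])

```text
time_s: 20.82
eef_pos: [0.6021, -0.1708, 0.1337]
ee_rot: [0.182, 3.136, 0.0]
wrist_force: [-0.3, -0.4, -3.9]
gripper_width: 0.0634
grip_force: 25.5
```

Emit:
step_arm(moves=[{"hand":-0.48,"dx":0,"dy":0,"dz":-0.01,"turn":0},{"hand":-0.48,"dx":0,"dy":0,"dz":-0.015,"turn":0},{"hand":-0.48,"dx":0,"dy":0,"dz":-0.02,"turn":0},{"hand":-0.48,"dx":0,"dy":0,"dz":-0.02,"turn":0},{"hand":-0.48,"dx":0,"dy":0,"dz":-0.01,"turn":0},{"hand":-0.48,"dx":0,"dy":0,"dz":0,"turn":0}])

```text
time_s: 21.58
eef_pos: [0.6025, -0.1709, 0.2095]
ee_rot: [0.182, 3.134, -0.0]
wrist_force: [0.1, -0.7, -4.4]
gripper_width: 0.0633
grip_force: 25.6
```

```bash
python3 -c "
from h import *
fr();print(bot.state()['torque'].round(3))"
```

```text
t 21.57 frame mm [13.4  1. ] z 209.5 tooly deg vs frame y -0.04000000000000625 F [ 0.2 -0.7] -4.4 w 63.3 g 25.6 world [ 0.603 -0.171  0.209] tilt 0.12
[ 0.037 -0.039 -0.002]
```

The panel is free and weighs about 4 N in the hand. I'll carry it over the mat, squaring it to the mat and starting 12 mm short in x, to level it about the tongue tip as it is lowered.

Emit:
step_arm(moves=[{"hand":-0.48,"dx":0,"dy":0,"dz":0,"turn":-3.3},{"hand":-0.48,"dx":0,"dy":0,"dz":0,"turn":-3.3},{"hand":-0.48,"dx":0.005,"dy":0.02,"dz":0,"turn":0},{"hand":-0.48,"dx":0.007,"dy":0.035,"dz":0,"turn":0},{"hand":-0.48,"dx":0.009,"dy":0.04,"dz":0,"turn":0},{"hand":-0.48,"dx":0.009,"dy":0.045,"dz":0,"turn":0},{"hand":-0.48,"dx":0.009,"dy":0.045,"dz":0,"turn":0},{"hand":-0.48,"dx":0.009,"dy":0.045,"dz":0,"turn":0},{"hand":-0.48,"dx":0.009,"dy":0.04,"dz":0,"turn":0},{"hand":-0.48,"dx":0.008,"dy":0.031,"dz":0,"turn":0},{"hand":-0.48,"dx":0.004,"dy":0.02,"dz":0,"turn":0},{"hand":-0.48,"dx":0,"dy":0,"dz":0.02,"turn":0},{"hand":-0.48,"dx":0,"dy":0,"dz":0.03,"turn":0},{"hand":-0.48,"dx":0,"dy":0,"dz":0.03,"turn":0},{"hand":-0.48,"dx":0,"dy":0,"dz":0.02,"turn":0},{"hand":-0.48,"dx":0,"dy":0,"dz":0,"turn":0}])

```text
time_s: 23.58
eef_pos: [0.531, 0.1511, 0.1066]
ee_rot: [-0.0, -3.137, 0.002]
wrist_force: [-0.7, -0.0, -3.2]
gripper_width: 0.0634
grip_force: 25.5
```

```bash
python3 -c "
from h import *
fr();print(bot.state()['torque'].round(3),bot.state()['qpos'].round(2))
from h import proj
# view panel in both cameras, crop around mat
snap('scene','s7');snap('top','t7')
p=proj('scene',[.54,.15,.08]).astype(int);print(p)
b=cv2.imread('pics/s7.png')[p[1]-70:p[1]+60,p[0]-75:p[0]+75];cv2.imwrite('pics/c7.png',cv2.resize(b,None,fx=4,fy=4,interpolation=3))"
```

```text
t 23.57 frame mm [-94.8 312.7] z 106.6 tooly deg vs frame y 6.599999999999994 F [-0.7 -0.1] -3.2 w 63.4 g 25.5 world [0.531 0.151 0.107] tilt 0.28
[ 0.012 -0.016  0.09 ] [-0.67  0.44  0.41  1.97 -0.24  0.79  1.45]
[313 192]
```

Emit:
step_arm(moves=[{"hand":-0.48,"dx":0,"dy":0,"dz":0.02,"turn":0},{"hand":-0.48,"dx":0,"dy":0,"dz":0.015,"turn":0},{"hand":-0.48,"dx":0,"dy":0,"dz":0.006,"turn":0},{"hand":-0.48,"dx":0,"dy":0,"dz":0.003,"turn":0},{"hand":-0.48,"dx":0,"dy":0,"dz":0,"turn":0}])

```text
time_s: 24.3
eef_pos: [0.5336, 0.1504, 0.0645]
ee_rot: [0.002, 3.141, 0.0]
wrist_force: [0.3, 0.7, -3.8]
gripper_width: 0.0633
grip_force: 25.5
```

Emit:
step_arm(moves=[{"hand":-0.48,"dx":0,"dy":0,"dz":0.002,"turn":0},{"hand":-0.48,"dx":0,"dy":0,"dz":0.002,"turn":0},{"hand":-0.48,"dx":0,"dy":0,"dz":0.002,"turn":0}])

```text
time_s: 24.68
eef_pos: [0.5334, 0.1504, 0.0583]
ee_rot: [0.001, 3.141, 0.0]
wrist_force: [0.8, 0.1, -3.2]
gripper_width: 0.0629
grip_force: 25.5
```

Not touching yet, so I'll keep lowering gently.

Emit:
step_arm(moves=[{"hand":-0.48,"dx":0,"dy":0,"dz":0.002,"turn":0},{"hand":-0.48,"dx":0,"dy":0,"dz":0.002,"turn":0}])

```text
time_s: 24.92
eef_pos: [0.5343, 0.1504, 0.0547]
ee_rot: [0.001, 3.14, 0.001]
wrist_force: [1.9, -0.3, 0.2]
gripper_width: 0.0631
grip_force: 26.0
```

Emit:
step_arm(moves=[{"hand":-0.48,"dx":-0.001,"dy":0,"dz":0.002,"turn":0},{"hand":-0.48,"dx":-0.001,"dy":0,"dz":0.002,"turn":0}])

```text
time_s: 25.18
eef_pos: [0.5366, 0.1505, 0.0508]
ee_rot: [0.002, 3.139, 0.001]
wrist_force: [2.8, -0.6, 0.9]
gripper_width: 0.0635
grip_force: 26.0
```

Emit:
step_arm(moves=[{"hand":-0.48,"dx":-0.0015,"dy":0,"dz":0.002,"turn":0},{"hand":-0.48,"dx":-0.0015,"dy":0,"dz":0.002,"turn":0}])

```text
time_s: 25.42
eef_pos: [0.5386, 0.1505, 0.0462]
ee_rot: [0.001, 3.141, 0.0]
wrist_force: [2.2, 0.2, 0.3]
gripper_width: 0.0627
grip_force: 26.0
```

Contact at about z 55, and the panel is levelling with little force. The final TCP height should be about 40 mm.

Emit:
step_arm(moves=[{"hand":-0.48,"dx":-0.0015,"dy":0,"dz":0.002,"turn":0},{"hand":-0.48,"dx":-0.0015,"dy":0,"dz":0.002,"turn":0}])

```text
time_s: 25.68
eef_pos: [0.5412, 0.1504, 0.042]
ee_rot: [-0.001, -3.141, -0.0]
wrist_force: [1.9, 0.6, 0.3]
gripper_width: 0.0632
grip_force: 26.1
```

Emit:
step_arm(moves=[{"hand":-0.48,"dx":-0.001,"dy":0,"dz":0.001,"turn":0},{"hand":-0.48,"dx":-0.001,"dy":0,"dz":0.001,"turn":0}])

```text
time_s: 25.92
eef_pos: [0.542, 0.1504, 0.0408]
ee_rot: [-0.001, -3.138, -0.001]
wrist_force: [-4.9, -0.0, 17.2]
gripper_width: 0.0633
grip_force: 27.4
```

Emit:
step_arm(moves=[{"hand":-0.48,"dx":0,"dy":0,"dz":0.001,"turn":0},{"hand":-0.48,"dx":0,"dy":0,"dz":0.001,"turn":0}])

```text
time_s: 26.18
eef_pos: [0.5422, 0.1505, 0.0406]
ee_rot: [-0.001, -3.138, -0.002]
wrist_force: [-9.1, -2.8, 29.7]
gripper_width: 0.0635
grip_force: 28.5
```

The panel is flat. I'll ease the pressure and then release.

Emit:
step_arm(moves=[{"hand":-0.48,"dx":0,"dy":0,"dz":-0.002,"turn":0},{"hand":-0.5,"dx":0,"dy":0,"dz":0,"turn":0},{"hand":-0.55,"dx":0,"dy":0,"dz":0,"turn":0},{"hand":-0.7,"dx":0,"dy":0,"dz":0,"turn":0},{"hand":-1,"dx":0,"dy":0,"dz":0,"turn":0},{"hand":-1,"dx":0,"dy":0,"dz":0,"turn":0},{"hand":-1,"dx":0,"dy":0,"dz":0,"turn":0}])

```text
time_s: 27.05
eef_pos: [0.5433, 0.1504, 0.0403]
ee_rot: [-0.001, -3.142, -0.0]
wrist_force: [-0.6, 0.3, 1.4]
gripper_width: 0.0853
grip_force: 0.0
```

Emit:
step_arm(moves=[{"hand":-1,"dx":0,"dy":0,"dz":-0.01,"turn":0},{"hand":-1,"dx":0,"dy":0,"dz":-0.02,"turn":0},{"hand":-1,"dx":0,"dy":0,"dz":-0.04,"turn":0},{"hand":-1,"dx":0,"dy":0,"dz":-0.06,"turn":0},{"hand":-1,"dx":0,"dy":0,"dz":-0.06,"turn":0},{"hand":-1,"dx":0.05,"dy":0,"dz":-0.02,"turn":0},{"hand":-1,"dx":0.03,"dy":0,"dz":0,"turn":0},{"hand":-1,"dx":0,"dy":0,"dz":0,"turn":0}])

```text
time_s: 28.05
eef_pos: [0.4616, 0.1505, 0.2513]
ee_rot: [-0.001, 3.141, 0.004]
wrist_force: [0.7, -0.0, -0.4]
gripper_width: 0.0857
grip_force: 0.0
```

```bash
python3 -c "
from h import *
fr()
snap('scene','s8');t=snap('top','t8')
b=cv2.imread('pics/s8.png')[140:330,185:385];a=cv2.imread('pics/t8.png')[160:300,170:370]
c=np.zeros((570,800,3),np.uint8)
b=cv2.resize(b,(420,399),interpolation=3);a=cv2.resize(a,(380,266),interpolation=3)
c[:399,:420]=b;c[:266,420:]=a;cv2.imwrite('pics/c8.png',c)"
```

```text
t 28.05 frame mm [-163.6  304.1] z 251.3 tooly deg vs frame y 6.650000000000006 F [0.7 0. ] -0.4 w 85.7 g 0.0 world [0.462 0.15  0.251] tilt 0.13
```

View pics/c8.png

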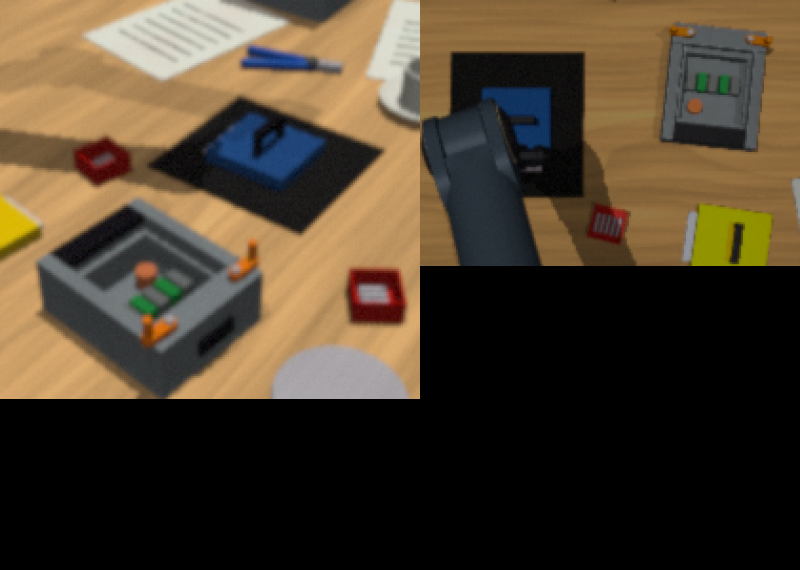

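The final picture shows the panel flat and handle up on the mat. In the top crop the panel centre is about (516,123) and the mat centre (517,124). The housing is open, both buttons are turned outwards, and the other things shown look unmoved. I'll hand the job in.

```bash
python3 -c "
from h import *
print(bot.finish_job())"
```

```text
the job is handed in; nothing more can be done
None
```

I handed the job in at about 28 s: both turn buttons are turned outwards clear of the panel, and the blue panel lies flat, handle up, in the middle of the black mat, let go. The buttons took brief off-line pushes of about 20 N.

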